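# Get the pill tray from behind the other things in the nightstand drawer

### The job

The grey weekly pill tray lies at the back of the open nightstand drawer, hemmed in behind the white cuff case, the amber jar and the steel tin. First clear all three onto the cork mat, then lift the pill tray out and lay it in the middle of the dark wooden tray, lengthwise, and only then put the case, the jar and the tin back, each upright on the very spot it came from and turned as it stood. Do not tip anything over, and leave the ring dish, the eraser and the tweezers where they lie.

Things in the scene. Friction and masses are not known exactly. Their poses are not given: they have to be found in the camera images.
- drawer: Half-open nightstand drawer, fixed. Origin on the table under the open part's centre; x into the nightstand, y left. Inner floor 10 mm up, x -120..124, y -180..180 mm; side walls to 62 mm, 18 mm thick front to 80 mm, nightstand top 97 mm high from x 126. Clear box 56 x 56 x 36 mm fixed at x 92, y 148. Case, jar, tin: a row at x about -45, 105 mm apart, any order; pill tray behind.
- cork_mat: Side area: flat cork mat lying on the table beside the drawer, left or right of it; fixed. 310 mm (its x) x 150 mm (its y), 4 mm thick. Origin at the centre of its underside, on the table. It has room for the three things in a row along x, 100 mm apart.
- wood_tray: Destination of the pill tray: dark wooden tray, on the other side of the drawer from the cork mat; fixed. 250 mm (its x) x 165 mm (its y), floor 4 mm thick, a rim 6 mm wide that rises to 8 mm. Origin at the centre of its underside, on the table.
- pill_tray: Grey plastic weekly pill tray with seven closed lids in a row: 150 mm long (its x), 38 mm wide (its y), 28 mm high, about 120 g. Origin at the centre of its underside. It starts lying across the drawer; only millimetres separate it from the things in front.
- cuff_case: White plastic case of a wrist blood pressure cuff, rounded box 90 mm long (its x), 60 mm wide (its y), 50 mm high, about 220 g. Origin at the centre of its underside. It starts with its length pointing into the drawer.
- balm_jar: Closed round jar of amber glass with a white cap and paper label, 60 mm in diameter, 52 mm high, about 180 g. Origin at the centre of its underside, z up.
- plaster_tin: Closed steel tin, box 86 mm long (its x), 44 mm wide (its y), with a lid 88 x 46 mm from 43 mm up to its top at 55 mm, about 130 g. Origin at the centre of its underside. It starts with its length pointing into the drawer.
- ring_dish: Bystander: small pink ceramic bowl, 60 mm across, 22 mm high, in the back right corner of the drawer. Origin at the centre of its underside.
- eraser: Bystander: dark rubber eraser, 40 x 18 x 11 mm, behind the pill tray. Origin at the centre of its underside.
- tweezers: Bystander: silver tweezers, 100 mm long (its x), about 12 mm wide, 6 mm high, lying across the drawer behind the pill tray. Origin at the centre of their underside.

How it is judged:
On the way, in this order (a step that is already met when the one before it is completed fails the run):
1. the case, the jar and the tin all stand upright on the cork mat (centres over it) while the pill tray still lies where it was (within 20 mm) (x of cuff_case in the frame of cork_mat between -0.155 and 0.155 m and y of cuff_case in the frame of cork_mat between -0.075 and 0.075 m and z of each of cuff_case, balm_jar, plaster_tin in the frame of cork_mat below 0.012 m and angle between each of cuff_case, balm_jar, plaster_tin's own z axis and vertical below 0.15 rad and linear speed of each of cuff_case, balm_jar, plaster_tin below 0.03 m/s and x of balm_jar in the frame of cork_mat between -0.155 and 0.155 m and y of balm_jar in the frame of cork_mat between -0.075 and 0.075 m and x of plaster_tin in the frame of cork_mat between -0.155 and 0.155 m and y of plaster_tin in the frame of cork_mat between -0.075 and 0.075 m and distance of pill_tray from where it was at the start of the episode below 0.02 m), for 0.2 s.
2. the pill tray lies released in the middle of the wooden tray, lengthwise, while the three things still stand on the cork mat (horizontal distance between pill_tray and wood_tray below 0.015 m and angle between the x axis of pill_tray and the x axis of wood_tray, either way round below 0.2 rad and z of pill_tray in the frame of wood_tray below 0.01 m and angle between pill_tray's own z axis and vertical below 0.1 rad and linear speed of each of pill_tray, cuff_case, balm_jar, plaster_tin below 0.03 m/s and contact force between the fingers and pill_tray below 0.1 N and x of cuff_case in the frame of cork_mat between -0.155 and 0.155 m and y of cuff_case in the frame of cork_mat between -0.075 and 0.075 m and z of each of cuff_case, balm_jar, plaster_tin in the frame of cork_mat below 0.012 m and angle between each of cuff_case, balm_jar, plaster_tin's own z axis and vertical below 0.15 rad and x of balm_jar in the frame of cork_mat between -0.155 and 0.155 m and y of balm_jar in the frame of cork_mat between -0.075 and 0.075 m and x of plaster_tin in the frame of cork_mat between -0.155 and 0.155 m and y of plaster_tin in the frame of cork_mat between -0.075 and 0.075 m), for 0.2 s.
At the end, for the whole second after the job is handed in: Pill tray flat on the wooden tray, within 15 mm of its centre and 0.2 rad of its length; case, jar and tin upright, within 15 mm of their starts, case and tin within 0.3 rad of the drawer's x; ring dish, eraser and tweezers within 20 mm of their starts; all released and at rest (horizontal distance between pill_tray and wood_tray below 0.015 m and angle between the x axis of pill_tray and the x axis of wood_tray, either way round below 0.2 rad and z of pill_tray in the frame of wood_tray below 0.01 m and angle between each of pill_tray, cuff_case, balm_jar, plaster_tin's own z axis and vertical below 0.1 rad and linear speed of pill_tray below 0.03 m/s and contact force between the fingers and pill_tray below 0.1 N and distance of each of cuff_case, balm_jar, plaster_tin from where it was at the start of the episode below 0.015 m and linear speed of each of cuff_case, balm_jar, plaster_tin below 0.02 m/s and contact force between the fingers and cuff_case below 0.1 N and contact force between the fingers and balm_jar below 0.1 N and contact force between the fingers and plaster_tin below 0.1 N and angle between the x axis of each of cuff_case, plaster_tin and the x axis of drawer, either way round below 0.3 rad and distance of each of ring_dish, eraser, tweezers from where it was at the start of the episode below 0.02 m); the robot touches nothing.
It fails at once if case, jar, tin or pill tray tipped over (angle between any of cuff_case, balm_jar, plaster_tin, pill_tray's own z axis and vertical above 0.7 rad).
It fails at once if ring dish, eraser or tweezers moved more than 20 mm (distance of any of ring_dish, eraser, tweezers from where it was at the start of the episode above 0.02 m).
It also fails if it takes over 144 s, if anything falls off the work surface, if the arm or the gripper's body presses on something with over 40 N, if the wrist force passes 120 N, or if a joint passes its speed limit or range.

### The arm

A 6-joint arm with a two-finger parallel gripper is mounted at the origin on the work surface. World frame = base frame: x ahead of the robot, y to its left, z up, the work surface at z = 0. Lengths are in m, angles in rad, forces in N, time in s.
With the tool pointing down it reaches from about 0.375 to 0.9 m from the base axis. Payload 3.1 kg.
Tool frame: the origin (TCP) lies between the finger pads; the fingertips stand 17 mm ahead of it and the grasp point (between the pads) lies 2 mm behind it; z points along the fingers, y is the line along which they close (so a half turn about z gives the same grasp; the last joint's range is limited). The gripper opens to 85 mm and grips with 20 to 120 N. Pads are 22 mm wide; open, the fingers measure 114 mm over their backs; the gripper's body (76 mm by 85 mm) begins 54 mm behind the grasp point. The pads swing forward as they close: fully open they stand 13 mm farther back than shut.
Start: joints at [1.111, 0.527, 1.433, -0, 1.181, -0.178], TCP at [0.173, 0.601, 0.248] pointing down, gripper open.
Joint ranges: [-3.08, 3.08], [-0.75, 2.2], [0.22, 2.44], [-1.43, 4.57], [0, 2.65], [-2.85, 2.85]. Speed limits (rad/s): [2.79, 2.79, 3.14, 3.14, 3.14, 3.14].

### API

Orientations are given as a unit quaternion [x, y, z, w].
In Python, from station import sense, vision, order gives the robot as it stands.
- The arm moves only by the shell command python3 -m crank 'ROWS' [OPENING] [FORCE]. ROWS is JSON, a list of rows, each an object with "dp": the shift along the world's x, y, z in units of 30 mm (1.0 is 30 mm), a list of three; "angular": the turn, a rotation vector about the world's x, y, z in degrees, a list of three. In form: [{"dp": [dx, dy, dz], "angular": [ax, ay, az]}, ...]. A call has 1 to 20 rows; each row shifts and turns the commanded pose from where the row before left it; what a row does not reach is not made up. A row lasts 1/10 s, in which the tool goes at most 50 mm and 8.59 degrees, less where a joint would pass 70% of its speed; a pose out of reach is approached as far as the arm can. A call is refused whole if a number of a shift passes 1 or a number of a turn 8.59, either way. A call with a gripper value outside its range is refused whole. OPENING is the closure, from 0 (fully open) to 1 (shut), set as the call begins (- or left out, the last holds). The fingers move at their own pace and stop on an object; FORCE is the grip in N (left out, the last holds). Time passes only in rows, so rows that do not move let the fingers close. It gives the time, the measured TCP pose, the force, the opening and the grip force at its end, in the units of the state.
- sense(): the state, without advancing time (a new reading comes with each control period).
- vision.snapshot(name): name is "scene" or "top" or "wrist"; returns a dict with "image" (480x640x3 uint8, blue, green, red), "range_z" (480x640 float32, m along the optical axis (not along the pixel's ray), 0 where there is no reading), "mtx" (3x3 intrinsics, pixels), "dist" ([k1, k2, p1, p2, k3] as OpenCV has them; the pictures are not rectified), "pose" (4x4, takes a point from camera to world coordinates); the wrist camera has in their place "mount" (4x4, takes a point from camera to tool coordinates, whose origin is the TCP and whose axes are the flange's). Camera axes: x right, y down, z forward; pixel columns grow to the right and rows downward; lengths in m; the calibration is good to about 2 mm. A picture is of the moment at which its call begins: read the wrist's pose just before it.
- order.sign_off(): hands the job in; it is judged then, once.
The state is a dict: "t": time; "q": joint angles; "qd": joint speeds; "tau": joint torques, N m; "tcp_pos": TCP position; "tool_rot": TCP orientation; "force": force on the tool from outside, world axes, zero at the start; "ft_torque": the same for the moment, N m; "finger_gap": opening from 0.0 (shut) to 1.0 (fully open); "gripper_force": force on a finger pad.
Only numpy, scipy, OpenCV 4.12 (cv2) and the standard library are available. Lean on these libraries where they do the work, as an engineer would, in place of code of your own. Each camera call takes 0.05 s, during which the arm holds its last target. There are 200 camera calls.

## Working session

There is one attempt and no reset: what is moved stays moved. The work goes in short steps, Python scripts to look and compute and a shell command to move; the robot and the scene stay as the last step left them, time stands still between calls to the robot, and variables do not carry over. Pictures are saved under pics/ and viewed, at most 14 in all, crops included, and the job is handed in when it is done.

```bash
ls; mkdir -p pics; python3 - <<'E'
from station import sense, vision
import cv2,numpy as np
s=sense();print({k:np.round(v,3).tolist() for k,v in s.items()})
for n in("top","scene"):
    d=vision.snapshot(n);cv2.imwrite(f"pics/{n}0.png",d["image"]);np.savez(f"{n}0.npz",**d)
    print(n,np.round(d["mtx"],1).tolist(),d["dist"],np.round(d["pose"],3).tolist(),(d["range_z"]>0).mean())
E
```

```text
pics
{'t': 0.0, 'q': [1.112, 0.528, 1.434, 0.0, 1.181, -0.179], 'qd': [-0.0, -0.0, -0.001, -0.001, -0.002, 0.0], 'tau': [0.002, -44.234, -17.803, -0.0, 0.008, 0.0], 'tcp_pos': [0.173, 0.6, 0.247], 'tool_rot': [0.14, 0.99, -0.001, -0.0], 'force': [-0.33, 0.273, 0.47], 'ft_torque': [0.051, 0.003, 0.01], 'gripper_force': 0.0, 'finger_gap': 0.998}
top [[489.8, 0.0, 312.7], [0.0, 489.8, 242.1], [0.0, 0.0, 1.0]] [-0.07694993  0.          0.          0.          0.        ] [[0.024, -0.998, 0.057, 0.523], [-1.0, -0.024, -0.004, -0.01], [0.005, -0.057, -0.998, 0.983], [0.0, 0.0, 0.0, 1.0]] 0.9958072916666667
scene [[514.9, 0.0, 322.2], [0.0, 514.9, 236.1], [0.0, 0.0, 1.0]] [-0.00277275  0.          0.          0.          0.        ] [[0.54, 0.511, -0.668, 1.222], [0.841, -0.308, 0.445, -0.414], [0.021, -0.802, -0.596, 0.62], [0.0, 0.0, 0.0, 1.0]] 0.9956705729166667
```

View pics/top0.png

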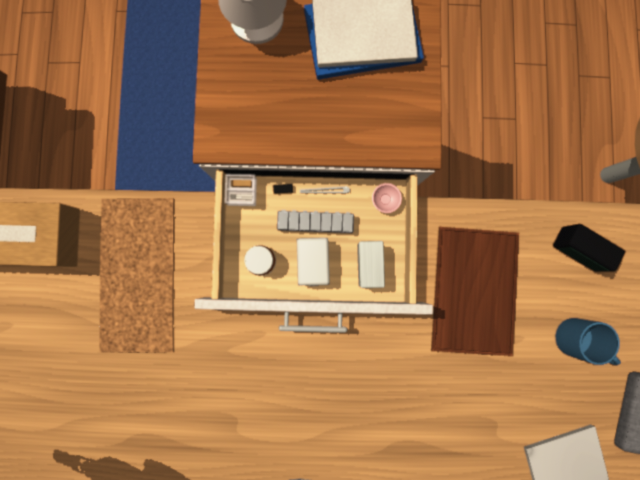

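View pics/scene0.png

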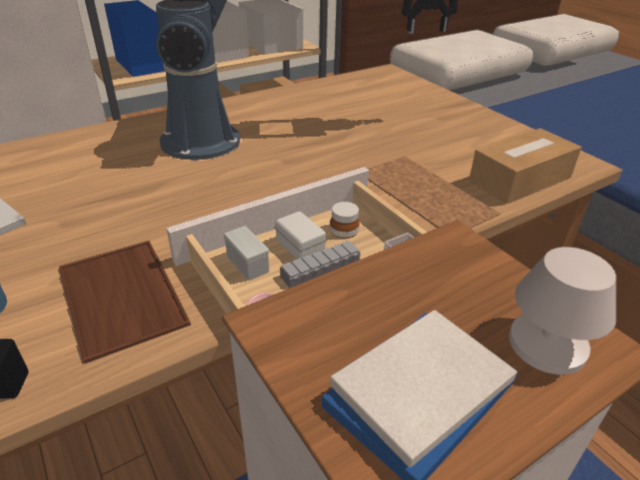

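The top picture shows the jar at (259,261), case (313,262), tin (371,265), pill tray (316,222), mat (137,275) and wooden tray (476,291). Eraser, tweezers and dish lie behind the pill tray. Up in the image is world +x, left is +y.

```bash
cat > h.py <<'E'
import numpy as np,cv2
def rays(d,px,T=None):
    T=d["pose"] if T is None else T
    u=cv2.undistortPoints(np.float64(px).reshape(-1,1,2),d["mtx"],d["dist"]).reshape(-1,2)
    return T[:3,3],np.c_[u,np.ones(len(u))]@T[:3,:3].T
def onplane(d,px,z,T=None):
    o,r=rays(d,px,T); return o+r*((z-o[2])/r[:,2])[:,None]
def heights(d,T=None):
    h,w=d["range_z"].shape; px=np.stack(np.meshgrid(np.arange(w),np.arange(h)),-1).reshape(-1,2)
    o,r=rays(d,px,T); return (o+r*d["range_z"].reshape(-1,1)).reshape(h,w,3)
def rect(d,mask,seed,z,T=None):
    """component of the mask at seed -> centre, sizes, long-axis yaw (deg, world) on plane z"""
    n,l=cv2.connectedComponents(mask.astype(np.uint8))
    m=(l==l[seed[1],seed[0]])&(mask>0); ys,xs=np.nonzero(m)
    p=onplane(d,np.c_[xs,ys],z,T)[:,:2]
    c,s,a=cv2.minAreaRect((p*1000).astype(np.float32))
    if s[0]<s[1]: a+=90; s=s[::-1]
    a=(a+90)%180-90
    return np.round(c,1),np.round(s,1),round(a,1),m.sum()
E
python3 - <<'E'
import numpy as np,cv2;from h import *
d=dict(np.load("top0.npz"));P=heights(d);Z=P[...,2]
hsv=cv2.cvtColor(d["image"],cv2.COLOR_BGR2HSV)
for n,s,z,lo,hi in[("jar",(259,261),.062,.050,.08),("case",(313,262),.06,.048,.08),("tin",(371,265),.065,.05,.08),("pill",(316,222),.038,.028,.05),("dish",(387,199),.032,.018,.05),("box",(240,189),.046,.03,.06),("front",(310,306),.08,.07,.09)]:
    print(n,"Zseed",Z[s[1],s[0]].round(3),rect(d,(Z>lo)&(Z<hi),s,z))
mat=(hsv[...,0]<20)&(hsv[...,2]<185)
for n,s,z in[("mat",(137,300),.004),("wood",(476,320),.008)]:
    c=hsv[s[1]-10:s[1]+10,s[0]-10:s[0]+10].reshape(-1,3);print(n,c.mean(0),c.std(0),Z[s[1],s[0]])
g=cv2.GaussianBlur(hsv,(7,7),0)
print(rect(d,(g[...,2]<110)&(Z<.03),(476,320),.008))
print(hsv[320:330,200:210].reshape(-1,3).mean(0))
# hand-read corners of mat and tray
print("mat",onplane(d,[(102,199),(173,199),(173,352),(100,352)],.004).round(3).tolist())
print("wood",onplane(d,[(440,228),(518,231),(513,354),(432,349)],.008).round(3).tolist())
print("side walls z.06",onplane(d,[(217,235),(415,235)],.062).round(3).tolist())
E
```

```text
jar Zseed 0.059 (array([538.6,  88.7]), array([52.8, 50.7]), -88.6, np.int64(625))
case Zseed 0.058 (array([538.4, -13.9]), array([90.4, 58.4]), 1.5, np.int64(1480))
tin Zseed 0.063 (array([ 537.2, -124. ]), array([85.9, 46.6]), 3.0, np.int64(1125))
pill Zseed 0.035 (array([617.6, -16.9]), array([148.4,  40.2]), 89.5, np.int64(1522))Traceback (most recent call last):
  File "<stdin>", line 5, in <module>
  File "h.py", line 15, in rect
    p=onplane(d,np.c_[xs,ys],z,T)[:,:2]
      ~~~~~~~^^^^^^^^^^^^^^^^^^^^
  File "h.py", line 7, in onplane
    o,r=rays(d,px,T); return o+r*((z-o[2])/r[:,2])[:,None]
        ~~~~^^^^^^^^
  File "h.py", line 4, in rays
    u=cv2.undistortPoints(np.float64(px).reshape(-1,1,2),d["mtx"],d["dist"]).reshape(-1,2)
      ~~~~~~~~~~~~~~~~~~~^^^^^^^^^^^^^^^^^^^^^^^^^^^^^^^^^^^^^^^^^^^^^^^^^^^
cv2.error: OpenCV(4.12.0) /io/opencv/modules/calib3d/src/undistort.dispatch.cpp:347: error: (-215:Assertion failed) CV_IS_MAT(_src) && CV_IS_MAT(_dst) && (_src->rows == 1 || _src->cols == 1) && (_dst->rows == 1 || _dst->cols == 1) && _src->cols + _src->rows - 1 == _dst->rows + _dst->cols - 1 && (CV_MAT_TYPE(_src->type) == CV_32FC2 || CV_MAT_TYPE(_src->type) == CV_64FC2) && (CV_MAT_TYPE(_dst->type) == CV_32FC2 || CV_MAT_TYPE(_dst->type) == CV_64FC2) in function 'cvUndistortPointsInternal'
```

```bash
python3 - <<'E'
import numpy as np,cv2;from h import *
d=dict(np.load("top0.npz"));P=heights(d);Z=P[...,2]
hsv=cv2.cvtColor(d["image"],cv2.COLOR_BGR2HSV);g=cv2.GaussianBlur(hsv,(7,7),0)
print("wood",rect(d,(g[...,2]<120)&(Z<.03),(476,320),.008))
for n,pts,z in[("mat",[(102,199),(173,199),(173,352),(100,352)],.004),("wood",[(440,228),(518,231),(513,354),(432,349)],.008),("walls",[(217,235),(415,235)],.062),("front",[(197,299),(432,305)],.08),("dish edge",[(373,199),(387,184)],.032),("jar/mat Z",[(310,306)],.08)]:
    p=onplane(d,pts,z)[:,:2]*1000;print(n,p.round(0).tolist(),"mean",p.mean(0).round(1))
    if len(p)==4:print(" sides",np.linalg.norm(p-np.roll(p,1,0),axis=1).round(0),"yaw",np.degrees(np.arctan2(*((p[0]-p[3])+(p[1]-p[2]))[::-1])).round(1))
E
```

```text
wood (array([ 488.5, -339.8]), array([244.6, 169.5]), -2.9, np.int64(9634))
mat [[657.0, 418.0], [660.0, 271.0], [353.0, 260.0], [348.0, 409.0]] mean [504.2 339.3]
 sides [309. 147. 307. 149.] yaw 1.9
wood [[613.0, -269.0], [611.0, -429.0], [364.0, -421.0], [372.0, -256.0]] mean [ 490.  -343.6]
 sides [242. 161. 248. 165.] yaw -2.5
walls [[585.0, 168.0], [594.0, -207.0]] mean [589.3 -19.5]
front [[465.0, 197.0], [464.0, -236.0]] mean [464.2 -19.5]
dish edge [[665.0, -130.0], [695.0, -157.0]] mean [ 680.  -143.1]
jar/mat Z [[457.0, -11.0]] mean [457.1 -11.1]
```

```bash
python3 -m crank '[{"dp":[0.675,-0.945,0],"angular":[0,0,1]},{"dp":[0.675,-0.945,0],"angular":[0,0,1]},{"dp":[0.675,-0.945,0],"angular":[0,0,1]},{"dp":[0.675,-0.945,0],"angular":[0,0,1]},{"dp":[0.675,-0.945,0],"angular":[0,0,1]},{"dp":[0.675,-0.945,0],"angular":[0,0,1]},{"dp":[0.675,-0.945,0],"angular":[0,0,1]},{"dp":[0.675,-0.945,0],"angular":[0,0,1]},{"dp":[0.675,-0.945,0],"angular":[0,0,1]},{"dp":[0.675,-0.945,0],"angular":[0,0,1]},{"dp":[0.675,-0.945,0],"angular":[0,0,1]},{"dp":[0.675,-0.945,0],"angular":[0,0,1]},{"dp":[0.675,-0.945,0],"angular":[0,0,1]},{"dp":[0.675,-0.945,0],"angular":[0,0,1]},{"dp":[0.675,-0.945,0],"angular":[0,0,1]},{"dp":[0.675,-0.945,0],"angular":[0,0,1]},{"dp":[0.675,-0.945,0],"angular":[0,0,1]},{"dp":[0.675,-0.945,0],"angular":[0,0,0]},{"dp":[0,0,0],"angular":[0,0,0]}]' 0 30
cat >> h.py <<'E'
def tcp():
    from station import sense
    from scipy.spatial.transform import Rotation as R
    s=sense();T=np.eye(4);T[:3,:3]=R.from_quat(s["tool_rot"]).as_matrix();T[:3,3]=s["tcp_pos"];return T
def wrist(fn=None):
    from station import vision
    T=tcp();d=vision.snapshot("wrist");d["pose"]=T@d["mount"]
    if fn:cv2.imwrite(f"pics/{fn}.png",d["image"])
    return d
def pose(n=""):
    T=tcp();print(n,"tcp mm",(T[:3,3]*1000).round(1),"heading",np.degrees(np.arctan2(T[1,1],T[0,1])).round(1),"tilt",np.degrees(np.arccos(-T[2,2])).round(2))
E
python3 - <<'E'
from h import *
pose();d=wrist("w1");print(d["mount"].round(3).tolist());np.savez("w1.npz",**d)
E
```

```text
t: 2.0
tcp_pos: [0.5407, 0.0868, 0.2481]
tool_rot: [-0.006, 1.0, -0.001, 0.001]
force: [0.3, 0.2, 0.9]
finger_gap: 1.0
gripper_force: 0.0
 tcp mm [540.7  86.8 248.1] heading 90.7 tilt 0.17
[[0.0, -0.949, -0.315, 0.08], [1.0, 0.0, -0.0, -0.001], [0.001, -0.315, 0.949, -0.125], [0.0, 0.0, 0.0, 1.0]]
```

View pics/w1.png

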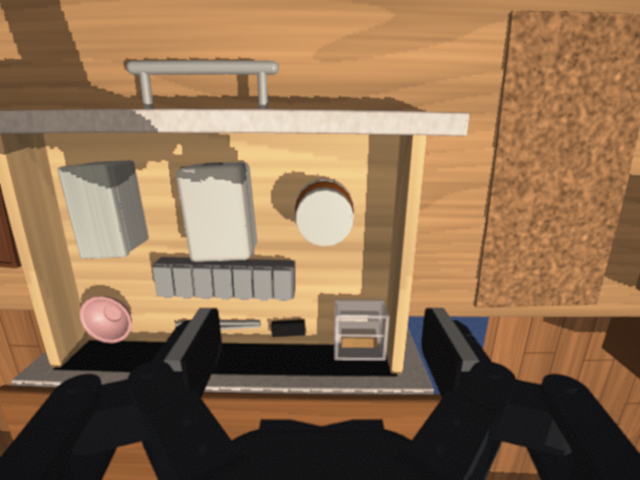

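The wrist picture shows the jar cap at (325,217), case (217,210), tin (105,210), pill tray (224,280), dish (105,320), eraser (288,328), tweezers (215,323) and the clear box (360,330). Right in the image is world +y.

```bash
python3 - <<'E'
from h import *
d=dict(np.load("w1.npz"));Z=heights(d)[...,2]
for n,s,z,lo,hi in[("jar",(325,217),.062,.05,.075),("case",(217,210),.06,.048,.08),("tin",(100,210),.065,.053,.08),("pill",(224,275),.038,.028,.05)]:
    print(n,Z[s[1],s[0]].round(3),rect(d,(Z>lo)&(Z<hi),s,z))
p=lambda n,pts,z:print(n,(onplane(d,pts,z)[:,:2]*1000).round(0).tolist())
p("eraser",[(272,321),(304,320),(304,335),(272,336)],.021)
p("tweezer",[(177,325),(259,324),(230,320)],.016)
p("dish rim",[(81,320),(131,320),(105,297),(105,343)],.032)
p("mat",[(511,12),(478,304),(598,304)],.004)
p("walls",[(412,180),(20,180)],.062)
E
```

```text
jar 0.061 (array([542. ,  88.4]), array([53.7, 52.3]), -14.1, np.int64(2603))
case 0.061 (array([541. , -12.5]), array([89.3, 61.3]), 2.9, np.int64(6082))
tin 0.064 (array([ 538.3, -122. ]), array([87.4, 51.3]), 2.4, np.int64(4902))
pill 0.036 (array([618. , -16.3]), array([147.7,  41.9]), 89.2, np.int64(4843))
eraser [[675.0, 30.0], [673.0, 67.0], [693.0, 67.0], [695.0, 30.0]]
tweezer [[686.0, -82.0], [682.0, 14.0], [678.0, -19.0]]
dish rim [[672.0, -185.0], [670.0, -127.0], [642.0, -151.0], [702.0, -163.0]]
mat [[357.0, 259.0], [660.0, 272.0], [660.0, 421.0]]
walls [[506.0, 165.0], [509.0, -189.0]]
```

```bash
python3 -m crank '[{"dp":[0,0.06,-0.95],"angular":[0,0,0]},{"dp":[0,0,-0.95],"angular":[0,0,0]},{"dp":[0,0,-0.95],"angular":[0,0,0]},{"dp":[0,0,-0.95],"angular":[0,0,0]},{"dp":[0,0,-0.95],"angular":[0,0,0]},{"dp":[0,0,-0.95],"angular":[0,0,0]},{"dp":[0,0,-0.95],"angular":[0,0,0]},{"dp":[0,0,-0.5],"angular":[0,0,0]},{"dp":[0,0,0],"angular":[0,0,0]},{"dp":[0,0,0],"angular":[0,0,0]}]' 0 40
python3 -m crank '[{"dp":[0,0,0],"angular":[0,0,0]},{"dp":[0,0,0],"angular":[0,0,0]},{"dp":[0,0,0],"angular":[0,0,0]},{"dp":[0,0,0],"angular":[0,0,0]},{"dp":[0,0,0],"angular":[0,0,0]},{"dp":[0,0,0],"angular":[0,0,0]},{"dp":[0,0,0],"angular":[0,0,0]},{"dp":[0,0,0],"angular":[0,0,0]}]' 1 40; python3 -c "
from h import *;pose('jar grasp')"
```

```text
t: 3.05
tcp_pos: [0.537, 0.0928, 0.0339]
tool_rot: [-0.008, 1.0, 0.0, -0.001]
force: [-0.2, 0.3, 1.1]
finger_gap: 0.999
gripper_force: 0.0
t: 3.85
tcp_pos: [0.5384, 0.092, 0.0357]
tool_rot: [-0.008, 1.0, -0.0, 0.001]
force: [-1.0, 0.1, 6.4]
finger_gap: 0.673
gripper_force: 41.5
jar grasp tcp mm [538.4  92.   35.7] heading 90.9 tilt 0.15
```

```bash
python3 -m crank '[{"dp":[0,0,0.3],"angular":[0,0,0]},{"dp":[0,0,0.4],"angular":[0,0,0]},{"dp":[0,0,0],"angular":[0,0,0]},{"dp":[0,0,0],"angular":[0,0,0]}]'
python3 - <<'E'
from h import *
pose();d=wrist("w2");pose()
E
```

```text
t: 4.25
tcp_pos: [0.5381, 0.092, 0.0555]
tool_rot: [-0.008, 1.0, -0.0, 0.001]
force: [-0.2, 0.5, -1.9]
finger_gap: 0.675
gripper_force: 43.4
 tcp mm [538.1  92.   55.5] heading 90.9 tilt 0.08
 tcp mm [537.7  92.   55.1] heading 90.9 tilt 0.02
```

View pics/w2.png

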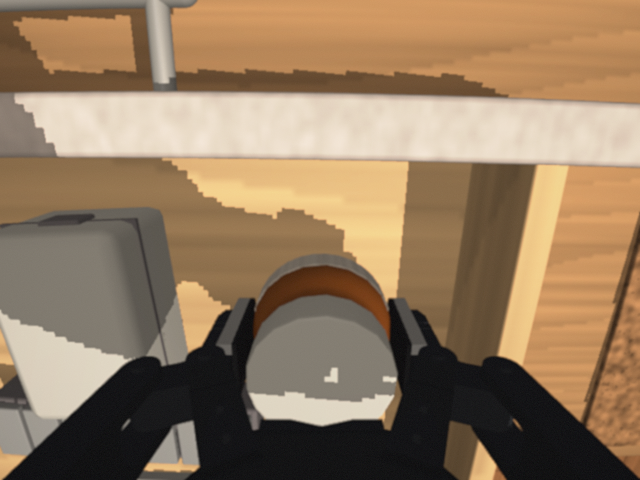

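The picture shows the jar held between the pads (cap at 322,350), upright.

```bash
python3 -m crank '[{"dp":[0,0,0.75],"angular":[0,0,0]},{"dp":[0,0,0.75],"angular":[0,0,0]},{"dp":[0,0,0.75],"angular":[0,0,0]},{"dp":[0.245,0.93,0],"angular":[0,0,0]},{"dp":[0.245,0.93,0],"angular":[0,0,0]},{"dp":[0.245,0.93,0],"angular":[0,0,0]},{"dp":[0.245,0.93,0],"angular":[0,0,0]},{"dp":[0.245,0.93,0],"angular":[0,0,0]},{"dp":[0.245,0.93,0],"angular":[0,0,0]},{"dp":[0.245,0.93,0],"angular":[0,0,0]},{"dp":[0.245,0.93,0],"angular":[0,0,0]},{"dp":[0.245,0.93,0],"angular":[0,0,0]},{"dp":[0,0,0],"angular":[0,0,0]},{"dp":[0,0,0],"angular":[0,0,0]},{"dp":[0,0,0],"angular":[0,0,0]}]'
```

```text
t: 5.8
tcp_pos: [0.6029, 0.3421, 0.1215]
tool_rot: [-0.008, 1.0, -0.001, -0.001]
force: [-0.5, -0.8, -1.0]
finger_gap: 0.675
gripper_force: 43.7
```

```bash
python3 -m crank '[{"dp":[0,0,-0.9],"angular":[0,0,0]},{"dp":[0,0,-0.9],"angular":[0,0,0]},{"dp":[0,0,-0.8],"angular":[0,0,0]},{"dp":[0,0,-0.3],"angular":[0,0,0]},{"dp":[0,0,-0.1],"angular":[0,0,0]},{"dp":[0,0,0],"angular":[0,0,0]},{"dp":[0,0,0],"angular":[0,0,0]},{"dp":[0,0,0],"angular":[0,0,0]}]'
```

```text
t: 6.6
tcp_pos: [0.6048, 0.3434, 0.0338]
tool_rot: [-0.008, 1.0, 0.0, 0.001]
force: [0.2, -0.5, -0.9]
finger_gap: 0.67
gripper_force: 43.7
```

```bash
python3 -m crank '[{"dp":[0,0,-0.08],"angular":[0,0,0]},{"dp":[0,0,-0.05],"angular":[0,0,0]},{"dp":[0,0,0],"angular":[0,0,0]}]'
python3 -m crank '[{"dp":[0,0,0],"angular":[0,0,0]},{"dp":[0,0,0],"angular":[0,0,0]},{"dp":[0,0,0],"angular":[0,0,0]},{"dp":[0,0,0],"angular":[0,0,0]},{"dp":[0,0,0],"angular":[0,0,0]},{"dp":[0,0,0],"angular":[0,0,0]},{"dp":[0,0,0.3],"angular":[0,0,0]},{"dp":[0,0,0.9],"angular":[0,0,0]},{"dp":[0,0,0.9],"angular":[0,0,0]},{"dp":[0,0,0.9],"angular":[0,0,0]},{"dp":[0,0,0.9],"angular":[0,0,0]},{"dp":[0,0,0],"angular":[0,0,0]}]' 0
python3 -m crank '[{"dp":[-0.167,-0.913,0],"angular":[0,0,0.1]},{"dp":[-0.167,-0.913,0],"angular":[0,0,0.1]},{"dp":[-0.167,-0.913,0],"angular":[0,0,0.1]},{"dp":[-0.167,-0.913,0],"angular":[0,0,0.1]},{"dp":[-0.167,-0.913,0],"angular":[0,0,0.1]},{"dp":[-0.167,-0.913,0],"angular":[0,0,0.1]},{"dp":[-0.167,-0.913,0],"angular":[0,0,0.1]},{"dp":[-0.167,-0.913,0],"angular":[0,0,0.1]},{"dp":[-0.167,-0.913,0],"angular":[0,0,0.1]},{"dp":[-0.167,-0.913,0],"angular":[0,0,0.1]},{"dp":[-0.167,-0.913,0],"angular":[0,0,0]},{"dp":[-0.167,-0.913,0],"angular":[0,0,0]},{"dp":[-0.167,-0.913,0],"angular":[0,0,0]},{"dp":[0,0,0],"angular":[0,0,0]},{"dp":[0,0,0],"angular":[0,0,0]},{"dp":[0,0,0],"angular":[0,0,0]}]'
```

```text
t: 6.9
tcp_pos: [0.6043, 0.3434, 0.0298]
tool_rot: [-0.008, 1.0, 0.0, 0.001]
force: [-1.7, -0.0, 5.1]
finger_gap: 0.673
gripper_force: 44.2
t: 8.1
tcp_pos: [0.6068, 0.3443, 0.151]
tool_rot: [-0.008, 1.0, 0.002, 0.005]
force: [1.1, -0.5, -0.1]
finger_gap: 1.002
gripper_force: 0.0
t: 9.7
tcp_pos: [0.5385, -0.0122, 0.1452]
tool_rot: [-0.017, 1.0, 0.0, -0.0]
force: [-0.3, 0.1, 0.2]
finger_gap: 1.001
gripper_force: 0.0
```

```bash
python3 -m crank '[{"dp":[0,0,-0.9],"angular":[0,0,0]},{"dp":[0,0,-0.9],"angular":[0,0,0]},{"dp":[0,0,-0.9],"angular":[0,0,0]},{"dp":[0,0,-0.8],"angular":[0,0,0]},{"dp":[0,0,-0.1],"angular":[0,0,0]},{"dp":[0,0,0],"angular":[0,0,0]},{"dp":[0,0,0],"angular":[0,0,0]}]' 0
python3 -m crank '[{"dp":[0,0,0],"angular":[0,0,0]},{"dp":[0,0,0],"angular":[0,0,0]},{"dp":[0,0,0],"angular":[0,0,0]},{"dp":[0,0,0],"angular":[0,0,0]},{"dp":[0,0,0],"angular":[0,0,0]},{"dp":[0,0,0],"angular":[0,0,0]},{"dp":[0,0,0],"angular":[0,0,0]},{"dp":[0,0,0],"angular":[0,0,0]}]' 1 40; python3 -c "
from h import *;pose('case grasp')"
```

```text
t: 10.4
tcp_pos: [0.5395, -0.0125, 0.0383]
tool_rot: [-0.017, 1.0, -0.0, 0.001]
force: [-0.2, 0.1, -0.5]
finger_gap: 0.999
gripper_force: 0.0
t: 11.2
tcp_pos: [0.5396, -0.0131, 0.0388]
tool_rot: [-0.017, 1.0, -0.0, 0.001]
force: [-0.5, 0.9, 6.1]
finger_gap: 0.698
gripper_force: 44.3
case grasp tcp mm [539.6 -13.1  38.8] heading 91.9 tilt 0.15
```

```bash
python3 -m crank '[{"dp":[0,0,0.5],"angular":[0,0,0]},{"dp":[0,0,0.8],"angular":[0,0,0]},{"dp":[0,0,0.8],"angular":[0,0,0]},{"dp":[0,0,0.8],"angular":[0,0,0]},{"dp":[-0.092,0.903,0],"angular":[0,0,0]},{"dp":[-0.092,0.903,0],"angular":[0,0,0]},{"dp":[-0.092,0.903,0],"angular":[0,0,0]},{"dp":[-0.092,0.903,0],"angular":[0,0,0]},{"dp":[-0.092,0.903,0],"angular":[0,0,0]},{"dp":[-0.092,0.903,0],"angular":[0,0,0]},{"dp":[-0.092,0.903,0],"angular":[0,0,0]},{"dp":[-0.092,0.903,0],"angular":[0,0,0]},{"dp":[-0.092,0.903,0],"angular":[0,0,0]},{"dp":[-0.092,0.903,0],"angular":[0,0,0]},{"dp":[-0.092,0.903,0],"angular":[0,0,0]},{"dp":[-0.092,0.903,0],"angular":[0,0,0]},{"dp":[-0.092,0.903,0],"angular":[0,0,0]},{"dp":[0,0,0],"angular":[0,0,0]},{"dp":[0,0,0],"angular":[0,0,0]},{"dp":[0,0,0],"angular":[0,0,0]}]'
python3 -m crank '[{"dp":[0,0,-0.9],"angular":[0,0,0]},{"dp":[0,0,-0.9],"angular":[0,0,0]},{"dp":[0,0,-0.7],"angular":[0,0,0]},{"dp":[0,0,-0.2],"angular":[0,0,0]},{"dp":[0,0,-0.1],"angular":[0,0,0]},{"dp":[0,0,0],"angular":[0,0,0]},{"dp":[0,0,0],"angular":[0,0,0]},{"dp":[0,0,0],"angular":[0,0,0]}]'
```

```text
t: 13.2
tcp_pos: [0.5025, 0.3383, 0.1243]
tool_rot: [-0.016, 1.0, -0.0, -0.0]
force: [-0.6, 0.3, -1.4]
finger_gap: 0.697
gripper_force: 43.7
t: 14.0
tcp_pos: [0.5036, 0.3395, 0.0416]
tool_rot: [-0.017, 1.0, 0.0, 0.001]
force: [-0.5, 0.4, -2.0]
finger_gap: 0.699
gripper_force: 43.8
```

```bash
python3 -m crank '[{"dp":[0,0,-0.15],"angular":[0,0,0]},{"dp":[0,0,-0.11],"angular":[0,0,0]},{"dp":[0,0,0],"angular":[0,0,0]},{"dp":[0,0,0],"angular":[0,0,0]}]'
python3 -m crank '[{"dp":[0,0,0],"angular":[0,0,0]},{"dp":[0,0,0],"angular":[0,0,0]},{"dp":[0,0,0],"angular":[0,0,0]},{"dp":[0,0,0],"angular":[0,0,0]},{"dp":[0,0,0],"angular":[0,0,0]},{"dp":[0,0,0],"angular":[0,0,0]},{"dp":[0,0,0.3],"angular":[0,0,0]},{"dp":[0,0,0.9],"angular":[0,0,0]},{"dp":[0,0,0.9],"angular":[0,0,0]},{"dp":[0,0,0.9],"angular":[0,0,0]},{"dp":[0,0,0.9],"angular":[0,0,0]},{"dp":[0,0,0],"angular":[0,0,0]}]' 0
python3 -m crank '[{"dp":[0.073,-0.963,0],"angular":[0,0,0.1]},{"dp":[0.073,-0.963,0],"angular":[0,0,0.1]},{"dp":[0.073,-0.963,0],"angular":[0,0,0.1]},{"dp":[0.073,-0.963,0],"angular":[0,0,0.1]},{"dp":[0.073,-0.963,0],"angular":[0,0,0.1]},{"dp":[0.073,-0.963,0],"angular":[0,0,0]},{"dp":[0.073,-0.963,0],"angular":[0,0,0]},{"dp":[0.073,-0.963,0],"angular":[0,0,0]},{"dp":[0.073,-0.963,0],"angular":[0,0,0]},{"dp":[0.073,-0.963,0],"angular":[0,0,0]},{"dp":[0.073,-0.963,0],"angular":[0,0,0]},{"dp":[0.073,-0.963,0],"angular":[0,0,0]},{"dp":[0.073,-0.963,0],"angular":[0,0,0]},{"dp":[0.073,-0.963,0],"angular":[0,0,0]},{"dp":[0.073,-0.963,0],"angular":[0,0,0]},{"dp":[0.073,-0.963,0],"angular":[0,0,0]},{"dp":[0,0,0],"angular":[0,0,0]},{"dp":[0,0,0],"angular":[0,0,0]},{"dp":[0,0,0],"angular":[0,0,0]}]'
```

```text
t: 14.4
tcp_pos: [0.503, 0.3394, 0.0329]
tool_rot: [-0.017, 1.0, 0.0, 0.0]
force: [-1.1, -0.3, 1.2]
finger_gap: 0.695
gripper_force: 44.0
t: 15.6
tcp_pos: [0.5053, 0.3404, 0.1543]
tool_rot: [-0.017, 1.0, 0.002, 0.004]
force: [0.4, 0.8, -0.1]
finger_gap: 0.999
gripper_force: 0.0
t: 17.5
tcp_pos: [0.5371, -0.122, 0.1492]
tool_rot: [-0.021, 1.0, 0.001, -0.001]
force: [0.1, 0.7, -0.3]
finger_gap: 0.999
gripper_force: 0.0
```

```bash
python3 -m crank '[{"dp":[0,0,-0.9],"angular":[0,0,0]},{"dp":[0,0,-0.9],"angular":[0,0,0]},{"dp":[0,0,-0.9],"angular":[0,0,0]},{"dp":[0,0,-0.8],"angular":[0,0,0]},{"dp":[0,0,-0.35],"angular":[0,0,0]},{"dp":[0,0,0],"angular":[0,0,0]},{"dp":[0,0,0],"angular":[0,0,0]}]' 0
python3 -m crank '[{"dp":[0,0,0],"angular":[0,0,0]},{"dp":[0,0,0],"angular":[0,0,0]},{"dp":[0,0,0],"angular":[0,0,0]},{"dp":[0,0,0],"angular":[0,0,0]},{"dp":[0,0,0],"angular":[0,0,0]},{"dp":[0,0,0],"angular":[0,0,0]},{"dp":[0,0,0],"angular":[0,0,0]},{"dp":[0,0,0],"angular":[0,0,0]},{"dp":[0,0,0],"angular":[0,0,0]}]' 1 40; python3 -c "
from h import *;pose('tin grasp')"
```

```text
t: 18.2
tcp_pos: [0.5382, -0.1226, 0.0346]
tool_rot: [-0.021, 1.0, -0.0, 0.0]
force: [1.2, -0.9, 0.3]
finger_gap: 1.001
gripper_force: 0.0
t: 19.1
tcp_pos: [0.5384, -0.1234, 0.0351]
tool_rot: [-0.021, 1.0, -0.0, 0.001]
force: [-1.3, 0.5, 6.4]
finger_gap: 0.533
gripper_force: 40.0
tin grasp tcp mm [ 538.4 -123.4   35.1] heading 92.4 tilt 0.1
```

```bash
python3 -m crank '[{"dp":[0,0,0.6],"angular":[0,0,0]},{"dp":[0,0,0.8],"angular":[0,0,0]},{"dp":[0,0,0.8],"angular":[0,0,0]},{"dp":[0,0,0.8],"angular":[0,0,0]},{"dp":[-0.28,0.955,0],"angular":[0,0,0]},{"dp":[-0.28,0.955,0],"angular":[0,0,0]},{"dp":[-0.28,0.955,0],"angular":[0,0,0]},{"dp":[-0.28,0.955,0],"angular":[0,0,0]},{"dp":[-0.28,0.955,0],"angular":[0,0,0]},{"dp":[-0.28,0.955,0],"angular":[0,0,0]},{"dp":[-0.28,0.955,0],"angular":[0,0,0]},{"dp":[-0.28,0.955,0],"angular":[0,0,0]},{"dp":[-0.28,0.955,0],"angular":[0,0,0]},{"dp":[-0.28,0.955,0],"angular":[0,0,0]},{"dp":[-0.28,0.955,0],"angular":[0,0,0]},{"dp":[-0.28,0.955,0],"angular":[0,0,0]},{"dp":[-0.28,0.955,0],"angular":[0,0,0]},{"dp":[-0.28,0.955,0],"angular":[0,0,0]},{"dp":[-0.28,0.955,0],"angular":[0,0,0]},{"dp":[-0.28,0.955,0],"angular":[0,0,0]}]'
python3 -m crank '[{"dp":[0,0,0],"angular":[0,0,0]},{"dp":[0,0,0],"angular":[0,0,0]},{"dp":[0,0,-0.9],"angular":[0,0,0]},{"dp":[0,0,-0.9],"angular":[0,0,0]},{"dp":[0,0,-0.7],"angular":[0,0,0]},{"dp":[0,0,-0.3],"angular":[0,0,0]},{"dp":[0,0,0],"angular":[0,0,0]},{"dp":[0,0,0],"angular":[0,0,0]},{"dp":[0,0,0],"angular":[0,0,0]}]'
```

```text
t: 21.1
tcp_pos: [0.4027, 0.3363, 0.124]
tool_rot: [-0.021, 1.0, -0.0, -0.0]
force: [0.3, -0.3, -1.2]
finger_gap: 0.53
gripper_force: 41.1
t: 22.0
tcp_pos: [0.4043, 0.3355, 0.0411]
tool_rot: [-0.021, 1.0, 0.0, 0.001]
force: [-0.4, -0.1, -1.7]
finger_gap: 0.529
gripper_force: 41.3
```

```bash
python3 -m crank '[{"dp":[0,0,-0.2],"angular":[0,0,0]},{"dp":[0,0,-0.15],"angular":[0,0,0]},{"dp":[0,0,-0.03],"angular":[0,0,0]},{"dp":[0,0,0],"angular":[0,0,0]}]'
python3 -m crank '[{"dp":[0,0,0],"angular":[0,0,0]},{"dp":[0,0,0],"angular":[0,0,0]},{"dp":[0,0,0],"angular":[0,0,0]},{"dp":[0,0,0],"angular":[0,0,0]},{"dp":[0,0,0],"angular":[0,0,0]},{"dp":[0,0,0],"angular":[0,0,0]},{"dp":[0,0,0.3],"angular":[0,0,0]},{"dp":[0,0,0.9],"angular":[0,0,0]},{"dp":[0,0,0.9],"angular":[0,0,0]},{"dp":[0,0,0.9],"angular":[0,0,0]},{"dp":[0,0,0.9],"angular":[0,0,0]},{"dp":[0,0,0.5],"angular":[0,0,0]}]' 0
python3 -m crank '[{"dp":[0.55,-0.903,0],"angular":[0,0,0]},{"dp":[0.55,-0.903,0],"angular":[0,0,0]},{"dp":[0.55,-0.903,0],"angular":[0,0,-8.45]},{"dp":[0.55,-0.903,0],"angular":[0,0,-8.45]},{"dp":[0.55,-0.903,0],"angular":[0,0,-8.45]},{"dp":[0.55,-0.903,0],"angular":[0,0,-8.45]},{"dp":[0.55,-0.903,0],"angular":[0,0,-8.45]},{"dp":[0.55,-0.903,0],"angular":[0,0,-8.45]},{"dp":[0.55,-0.903,0],"angular":[0,0,-8.45]},{"dp":[0.55,-0.903,0],"angular":[0,0,-8.45]},{"dp":[0.55,-0.903,0],"angular":[0,0,-8.45]},{"dp":[0.55,-0.903,0],"angular":[0,0,-8.45]},{"dp":[0.55,-0.903,0],"angular":[0,0,-8.45]},{"dp":[0,0,0],"angular":[0,0,0]},{"dp":[0,0,0],"angular":[0,0,0]},{"dp":[0,0,0],"angular":[0,0,0]},{"dp":[0,0,0],"angular":[0,0,0]}]' 0.3
python3 - <<'E'
from h import *
from station import vision
pose();d=wrist("w3");np.savez("w3.npz",**d)
d=vision.snapshot("top");cv2.imwrite("pics/top1.png",d["image"]);np.savez("top1.npz",**d)
E
```

```text
t: 22.4
tcp_pos: [0.4036, 0.3355, 0.0292]
tool_rot: [-0.021, 1.0, 0.0, 0.0]
force: [-0.3, 0.2, 3.2]
finger_gap: 0.53
gripper_force: 41.2
t: 23.6
tcp_pos: [0.4041, 0.3358, 0.1635]
tool_rot: [-0.021, 1.0, 0.001, 0.002]
force: [-0.0, 0.7, 0.3]
finger_gap: 1.003
gripper_force: 0.0
t: 25.3
tcp_pos: [0.617, -0.0156, 0.1608]
tool_rot: [0.71, 0.704, -0.0, -0.0]
force: [-0.1, 0.5, 0.4]
finger_gap: 0.702
gripper_force: 0.0
 tcp mm [617.  -15.6 160.8] heading -0.4 tilt 0.06
```

View pics/w3.png

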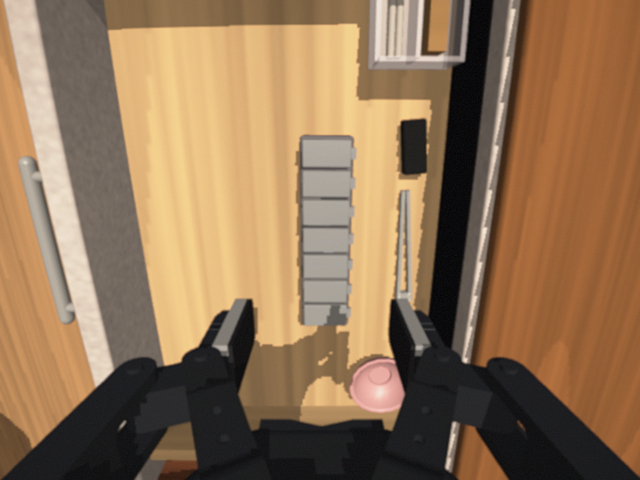

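View pics/top1.png

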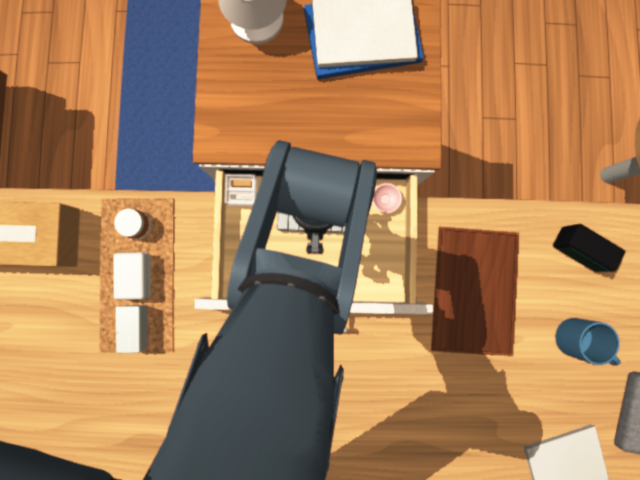

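Wrist: pill tray at (326,230) with free floor in front, tweezers (404,245) and eraser (413,147) clear behind. Top: jar (130,222), case (131,276) and tin (131,330) all stand on the mat.

```bash
python3 - <<'E'
from h import *
d=dict(np.load("w3.npz"));Z=heights(d)[...,2]
print("pill",Z[225,325],rect(d,(Z>.028)&(Z<.045),(325,225),.038))
print("tweezers front/back",(onplane(d,[(400,245),(410,245),(402,147),(415,175)],.016)*1000).round(0).tolist())
d=dict(np.load("top1.npz"));Z=heights(d)[...,2]
for n,s,z in[("jar",(130,222),.056),("case",(131,276),.054),("tin",(131,330),.059)]: print(n,rect(d,(Z>z-.014)&(Z<.08),s,z))
E
```

```text
pill 0.03732819305506638 (array([621.9, -15.8]), array([145.9,  39. ]), 89.4, np.int64(9709))
tweezers front/back [[681.0, -29.0, 16.0], [690.0, -30.0, 16.0], [678.0, 48.0, 16.0], [689.0, 27.0, 16.0]]
jar (array([605.3, 339.7]), array([55.1, 52. ]), -88.7, np.int64(634))
case (array([504.1, 334.1]), array([90.1, 62.5]), 2.3, np.int64(1507))
tin (array([402.9, 331.3]), array([86.8, 48.4]), 2.0, np.int64(1159))
```

```bash
python3 -m crank '[{"dp":[0.08,0,-0.9],"angular":[0,0,0]},{"dp":[0,0,-0.9],"angular":[0,0,0]},{"dp":[0,0,-0.9],"angular":[0,0,0]},{"dp":[0,0,-0.8],"angular":[0,0,0]},{"dp":[0,0,-0.5],"angular":[0,0,0]},{"dp":[0,0,-0.25],"angular":[0,0,0]},{"dp":[0,0,0],"angular":[0,0,0]},{"dp":[0,0,0],"angular":[0,0,0]}]' 0.3
python3 -m crank '[{"dp":[0,0,0],"angular":[0,0,0]},{"dp":[0,0,0],"angular":[0,0,0]},{"dp":[0,0,0],"angular":[0,0,0]},{"dp":[0,0,0],"angular":[0,0,0]},{"dp":[0,0,0],"angular":[0,0,0]},{"dp":[0,0,0],"angular":[0,0,0]},{"dp":[0,0,0],"angular":[0,0,0]}]' 1 40; python3 -c "
from h import *;pose('pill grasp')"
```

```text
t: 26.2
tcp_pos: [0.621, -0.0168, 0.034]
tool_rot: [0.71, 0.704, 0.0, 0.001]
force: [-0.4, 0.1, 0.0]
finger_gap: 0.701
gripper_force: 0.0
t: 26.9
tcp_pos: [0.6213, -0.017, 0.0346]
tool_rot: [0.71, 0.704, 0.001, 0.001]
force: [0.1, -0.3, 5.5]
finger_gap: 0.432
gripper_force: 42.9
pill grasp tcp mm [621.3 -17.   34.6] heading -0.5 tilt 0.15
```

```bash
python3 -m crank '[{"dp":[0,0,0.6],"angular":[0,0,0]},{"dp":[0,0,0.9],"angular":[0,0,0]},{"dp":[0,0,0.9],"angular":[0,0,0]},{"dp":[0,0,0.9],"angular":[0,0,0]},{"dp":[-0.364,-0.903,0],"angular":[0,0,0]},{"dp":[-0.364,-0.903,0],"angular":[0,0,-8.37]},{"dp":[-0.364,-0.903,0],"angular":[0,0,-8.37]},{"dp":[-0.364,-0.903,0],"angular":[0,0,-8.37]},{"dp":[-0.364,-0.903,0],"angular":[0,0,-8.37]},{"dp":[-0.364,-0.903,0],"angular":[0,0,-8.37]},{"dp":[-0.364,-0.903,0],"angular":[0,0,-8.37]},{"dp":[-0.364,-0.903,0],"angular":[0,0,-8.37]},{"dp":[-0.364,-0.903,0],"angular":[0,0,-8.37]},{"dp":[-0.364,-0.903,0],"angular":[0,0,-8.37]},{"dp":[-0.364,-0.903,0],"angular":[0,0,-8.37]},{"dp":[-0.364,-0.903,0],"angular":[0,0,-8.37]},{"dp":[0,0,0],"angular":[0,0,0]},{"dp":[0,0,0],"angular":[0,0,0]},{"dp":[0,0,0],"angular":[0,0,0]}]'
python3 - <<'E'
from h import *
pose();d=wrist("w4");np.savez("w4.npz",**d)
E
```

```text
t: 28.8
tcp_pos: [0.4891, -0.3408, 0.1319]
tool_rot: [1.0, -0.022, -0.0, -0.001]
force: [-0.5, 0.5, -1.4]
finger_gap: 0.434
gripper_force: 42.0
 tcp mm [ 489.1 -340.8  131.9] heading -92.5 tilt 0.09
```

View pics/w4.png

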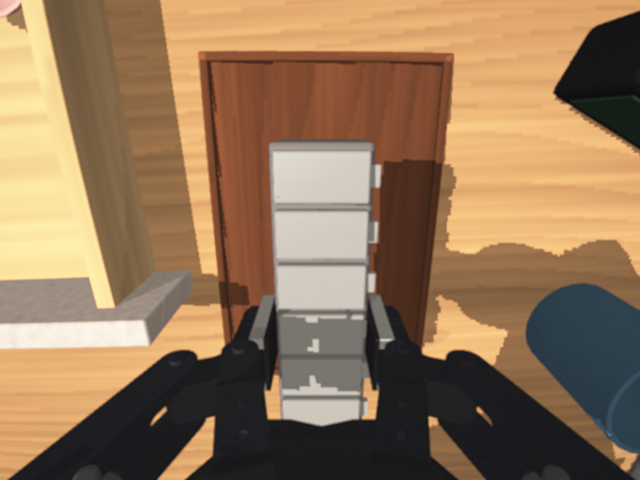

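The pill tray is held level over the wooden tray: far end from (270,143) to (375,143), wooden tray's far corners at (201,53) and (452,53).

```bash
python3 - <<'E'
from h import *
d=dict(np.load("w4.npz"))
w=onplane(d,[(201,53),(452,53),(230,340),(423,340)],.008)[:,:2]*1000
p=onplane(d,[(270,145),(375,145)],.135)[:,:2]*1000
print(w.round(0).tolist(),p.round(0).tolist())
far=w[:2].mean(0);near=w[2:].mean(0);u=(far-near)/np.linalg.norm(far-near)
print("width",np.linalg.norm(w[0]-w[1]),"axis",np.degrees(np.arctan2(u[1],u[0])),"centre",far-125*u)
q=p.mean(0);v=np.array([np.cos(np.radians(-2.5)),np.sin(np.radians(-2.5))]);print("pill centre",q-75*v)
E
```

```text
[[618.0, -271.0], [611.0, -432.0], [405.0, -263.0], [398.0, -422.0]] [[564.0, -328.0], [563.0, -363.0]]
width 161.06997934393698 axis -2.260417067637126 centre [ 489.76268226 -346.11503488]
pill centre [ 488.7040427  -342.61707787]
```

```bash
python3 -m crank '[{"dp":[0,-0.07,-0.9],"angular":[0,0,0]},{"dp":[0,0,-0.9],"angular":[0,0,0]},{"dp":[0,0,-0.9],"angular":[0,0,0]},{"dp":[0,0,-0.35],"angular":[0,0,0]},{"dp":[0,0,-0.1],"angular":[0,0,0]},{"dp":[0,0,0],"angular":[0,0,0]},{"dp":[0,0,0],"angular":[0,0,0]},{"dp":[0,0,0],"angular":[0,0,0]}]'
```

```text
t: 29.65
tcp_pos: [0.49, -0.3446, 0.039]
tool_rot: [1.0, -0.023, 0.001, 0.001]
force: [0.5, 0.3, -1.9]
finger_gap: 0.433
gripper_force: 41.9
```

```bash
python3 -m crank '[{"dp":[0,0.02,-0.2],"angular":[0,0,0]},{"dp":[0,0,-0.11],"angular":[0,0,0]},{"dp":[0,0,0],"angular":[0,0,0]},{"dp":[0,0,0],"angular":[0,0,0]}]'
python3 -m crank '[{"dp":[0,0,0],"angular":[0,0,0]},{"dp":[0,0,0],"angular":[0,0,0]},{"dp":[0,0,0],"angular":[0,0,0]},{"dp":[0,0,0],"angular":[0,0,0]},{"dp":[0,0,0],"angular":[0,0,0]},{"dp":[0,0,0],"angular":[0,0,0]},{"dp":[0,0,0.3],"angular":[0,0,0]},{"dp":[0,0,0.9],"angular":[0,0,0]},{"dp":[0,0,0.9],"angular":[0,0,0]},{"dp":[0,0,0.9],"angular":[0,0,0]},{"dp":[0,0,0.9],"angular":[0,0,0]},{"dp":[0,0,0.7],"angular":[0,0,0]}]' 0.2
python3 -m crank '[{"dp":[-0.125,0.985,0],"angular":[0,0,0.7]},{"dp":[-0.125,0.985,0],"angular":[0,0,0.7]},{"dp":[-0.125,0.985,0],"angular":[0,0,0.7]},{"dp":[-0.125,0.985,0],"angular":[0,0,0.7]},{"dp":[-0.125,0.985,0],"angular":[0,0,0.7]},{"dp":[-0.125,0.985,0],"angular":[0,0,0.7]},{"dp":[-0.125,0.985,0],"angular":[0,0,0.7]},{"dp":[-0.125,0.985,0],"angular":[0,0,0]},{"dp":[-0.125,0.985,0],"angular":[0,0,0]},{"dp":[-0.125,0.985,0],"angular":[0,0,0]},{"dp":[-0.125,0.985,0],"angular":[0,0,0]},{"dp":[-0.125,0.985,0],"angular":[0,0,0]},{"dp":[-0.125,0.985,0],"angular":[0,0,0]},{"dp":[-0.125,0.985,0],"angular":[0,0,0]},{"dp":[-0.125,0.985,0],"angular":[0,0,0]},{"dp":[-0.125,0.985,0],"angular":[0,0,0]},{"dp":[-0.125,0.985,0],"angular":[0,0,0]},{"dp":[-0.125,0.985,0],"angular":[0,0,0]},{"dp":[-0.125,0.985,0],"angular":[0,0,0]},{"dp":[-0.125,0.985,0],"angular":[0,0,0]}]' 0
python3 -m crank '[{"dp":[-0.125,0.985,0],"angular":[0,0,0]},{"dp":[-0.125,0.985,0],"angular":[0,0,0]},{"dp":[-0.125,0.985,0],"angular":[0,0,0]},{"dp":[0,0,0],"angular":[0,0,0]},{"dp":[0,0,0],"angular":[0,0,0]},{"dp":[0,0,0],"angular":[0,0,0]}]' 0
python3 - <<'E'
from h import *
from station import vision
pose();d=vision.snapshot("top");cv2.imwrite("pics/top2.png",d["image"]);np.savez("top2.npz",**d)
Z=heights(d)[...,2];print(rect(d,(Z>.018)&(Z<.05),(476,291),.032))
E
```

```text
t: 30.05
tcp_pos: [0.4894, -0.3434, 0.0287]
tool_rot: [1.0, -0.023, 0.0, 0.0]
force: [-0.1, -0.2, 1.8]
finger_gap: 0.431
gripper_force: 42.4
t: 31.25
tcp_pos: [0.4896, -0.3437, 0.1689]
tool_rot: [1.0, -0.023, 0.001, 0.001]
force: [0.2, 0.2, 0.2]
finger_gap: 0.802
gripper_force: 0.0
t: 33.25
tcp_pos: [0.4141, 0.2489, 0.1671]
tool_rot: [1.0, 0.02, 0.0, -0.0]
force: [-0.6, -0.7, 0.4]
finger_gap: 1.002
gripper_force: 0.0
t: 33.85
tcp_pos: [0.4029, 0.3355, 0.1666]
tool_rot: [1.0, 0.02, -0.0, 0.0]
force: [0.1, 0.5, -0.3]
finger_gap: 0.999
gripper_force: 0.0
 tcp mm [402.9 335.5 166.6] heading -87.7 tilt 0.03
(array([ 488.2, -341.2]), array([150.6,  42.7]), -2.5, np.int64(1545))
```

```bash
python3 -m crank '[{"dp":[0,0,-0.9],"angular":[0,0,0]},{"dp":[0,0,-0.9],"angular":[0,0,0]},{"dp":[0,0,-0.9],"angular":[0,0,0]},{"dp":[0,0,-0.9],"angular":[0,0,0]},{"dp":[0,0,-0.7],"angular":[0,0,0]},{"dp":[0,0,-0.25],"angular":[0,0,0]},{"dp":[0,0,0],"angular":[0,0,0]},{"dp":[0,0,0],"angular":[0,0,0]},{"dp":[0,0,0],"angular":[0,0,0]}]' 0
python3 -m crank '[{"dp":[0,0,0],"angular":[0,0,0]},{"dp":[0,0,0],"angular":[0,0,0]},{"dp":[0,0,0],"angular":[0,0,0]},{"dp":[0,0,0],"angular":[0,0,0]},{"dp":[0,0,0],"angular":[0,0,0]},{"dp":[0,0,0],"angular":[0,0,0]},{"dp":[0,0,0],"angular":[0,0,0]},{"dp":[0,0,0],"angular":[0,0,0]},{"dp":[0,0,0],"angular":[0,0,0]}]' 1 40; python3 -c "
from h import *;pose('tin regrasp')"
```

```text
t: 34.8
tcp_pos: [0.4039, 0.3365, 0.0311]
tool_rot: [1.0, 0.02, 0.001, -0.0]
force: [-0.2, -0.0, 0.6]
finger_gap: 1.004
gripper_force: 0.0
t: 35.7
tcp_pos: [0.4032, 0.3364, 0.0305]
tool_rot: [1.0, 0.02, 0.0, -0.0]
force: [-0.0, -0.4, 5.3]
finger_gap: 0.527
gripper_force: 40.1
tin regrasp tcp mm [403.2 336.4  30.5] heading -87.7 tilt 0.05
```

```bash
python3 -m crank '[{"dp":[0,0,0.7],"angular":[0,0,0]},{"dp":[0,0,0.9],"angular":[0,0,0]},{"dp":[0,0,0.9],"angular":[0,0,0]},{"dp":[0,0,0.9],"angular":[0,0,0]},{"dp":[0.281,-0.958,0],"angular":[0,0,0]},{"dp":[0.281,-0.958,0],"angular":[0,0,0]},{"dp":[0.281,-0.958,0],"angular":[0,0,0]},{"dp":[0.281,-0.958,0],"angular":[0,0,0]},{"dp":[0.281,-0.958,0],"angular":[0,0,0]},{"dp":[0.281,-0.958,0],"angular":[0,0,0]},{"dp":[0.281,-0.958,0],"angular":[0,0,0]},{"dp":[0.281,-0.958,0],"angular":[0,0,0]},{"dp":[0.281,-0.958,0],"angular":[0,0,0]},{"dp":[0.281,-0.958,0],"angular":[0,0,0]},{"dp":[0.281,-0.958,0],"angular":[0,0,0]},{"dp":[0.281,-0.958,0],"angular":[0,0,0]},{"dp":[0.281,-0.958,0],"angular":[0,0,0]},{"dp":[0.281,-0.958,0],"angular":[0,0,0]},{"dp":[0.281,-0.958,0],"angular":[0,0,0]},{"dp":[0.281,-0.958,0],"angular":[0,0,0]}]'
python3 -m crank '[{"dp":[0,0,0],"angular":[0,0,0]},{"dp":[0,0,0],"angular":[0,0,0]},{"dp":[0,0,-0.9],"angular":[0,0,0]},{"dp":[0,0,-0.9],"angular":[0,0,0]},{"dp":[0,0,-0.7],"angular":[0,0,0]},{"dp":[0,0,-0.3],"angular":[0,0,0]},{"dp":[0,0,0],"angular":[0,0,0]},{"dp":[0,0,0],"angular":[0,0,0]},{"dp":[0,0,0],"angular":[0,0,0]}]'
```

```text
t: 37.7
tcp_pos: [0.5377, -0.1246, 0.1315]
tool_rot: [1.0, 0.02, -0.0, -0.0]
force: [1.0, 0.8, -2.2]
finger_gap: 0.531
gripper_force: 41.2
t: 38.6
tcp_pos: [0.5386, -0.1236, 0.049]
tool_rot: [1.0, 0.02, 0.001, 0.0]
force: [-0.3, -0.1, -1.3]
finger_gap: 0.53
gripper_force: 41.3
```

```bash
python3 -m crank '[{"dp":[0,0,-0.2],"angular":[0,0,0]},{"dp":[0,0,-0.15],"angular":[0,0,0]},{"dp":[0,0,-0.06],"angular":[0,0,0]},{"dp":[0,0,0],"angular":[0,0,0]},{"dp":[0,0,0],"angular":[0,0,0]}]'
python3 -m crank '[{"dp":[0,0,0],"angular":[0,0,0]},{"dp":[0,0,0],"angular":[0,0,0]},{"dp":[0,0,0],"angular":[0,0,0]},{"dp":[0,0,0],"angular":[0,0,0]},{"dp":[0,0,0],"angular":[0,0,0]},{"dp":[0,0,0],"angular":[0,0,0]},{"dp":[0,0,0.3],"angular":[0,0,0]},{"dp":[0,0,0.9],"angular":[0,0,0]},{"dp":[0,0,0.9],"angular":[0,0,0]},{"dp":[0,0,0.9],"angular":[0,0,0]},{"dp":[0,0,0.9],"angular":[0,0,0]},{"dp":[0,0,0],"angular":[0,0,0]}]' 0
python3 -m crank '[{"dp":[-0.074,0.964,0],"angular":[0,0,-0.4]},{"dp":[-0.074,0.964,0],"angular":[0,0,0]},{"dp":[-0.074,0.964,0],"angular":[0,0,0]},{"dp":[-0.074,0.964,0],"angular":[0,0,0]},{"dp":[-0.074,0.964,0],"angular":[0,0,0]},{"dp":[-0.074,0.964,0],"angular":[0,0,0]},{"dp":[-0.074,0.964,0],"angular":[0,0,0]},{"dp":[-0.074,0.964,0],"angular":[0,0,0]},{"dp":[-0.074,0.964,0],"angular":[0,0,0]},{"dp":[-0.074,0.964,0],"angular":[0,0,0]},{"dp":[-0.074,0.964,0],"angular":[0,0,0]},{"dp":[-0.074,0.964,0],"angular":[0,0,0]},{"dp":[-0.074,0.964,0],"angular":[0,0,0]},{"dp":[-0.074,0.964,0],"angular":[0,0,0]},{"dp":[-0.074,0.964,0],"angular":[0,0,0]},{"dp":[-0.074,0.964,0],"angular":[0,0,0]},{"dp":[0,0,0],"angular":[0,0,0]},{"dp":[0,0,0],"angular":[0,0,0]},{"dp":[0,0,0],"angular":[0,0,0]}]'
```

```text
t: 39.1
tcp_pos: [0.538, -0.1237, 0.0365]
tool_rot: [1.0, 0.02, 0.0, 0.0]
force: [-1.2, -0.2, 7.2]
finger_gap: 0.529
gripper_force: 41.5
t: 40.3
tcp_pos: [0.5403, -0.1245, 0.1568]
tool_rot: [1.0, 0.02, 0.004, 0.002]
force: [0.5, 0.2, -0.3]
finger_gap: 0.998
gripper_force: 0.0
t: 42.2
tcp_pos: [0.502, 0.3382, 0.1521]
tool_rot: [1.0, 0.016, -0.001, 0.0]
force: [-0.4, -0.4, 0.7]
finger_gap: 0.999
gripper_force: 0.0
```

Down to 33 mm: −119 mm.

```bash
python3 -m crank '[{"dp":[0,0,-0.9],"angular":[0,0,0]},{"dp":[0,0,-0.9],"angular":[0,0,0]},{"dp":[0,0,-0.9],"angular":[0,0,0]},{"dp":[0,0,-0.9],"angular":[0,0,0]},{"dp":[0,0,-0.4],"angular":[0,0,0]},{"dp":[0,0,0],"angular":[0,0,0]},{"dp":[0,0,0],"angular":[0,0,0]},{"dp":[0,0,0],"angular":[0,0,0]}]' 0
python3 -m crank '[{"dp":[0,0,0],"angular":[0,0,0]},{"dp":[0,0,0],"angular":[0,0,0]},{"dp":[0,0,0],"angular":[0,0,0]},{"dp":[0,0,0],"angular":[0,0,0]},{"dp":[0,0,0],"angular":[0,0,0]},{"dp":[0,0,0],"angular":[0,0,0]},{"dp":[0,0,0],"angular":[0,0,0]},{"dp":[0,0,0],"angular":[0,0,0]}]' 1 40; python3 -c "
from h import *;pose('case regrasp')"
```

```text
t: 43.0
tcp_pos: [0.5035, 0.3393, 0.034]
tool_rot: [1.0, 0.016, 0.001, -0.0]
force: [0.1, -0.2, 0.6]
finger_gap: 1.002
gripper_force: 0.0
t: 43.8
tcp_pos: [0.5031, 0.3395, 0.0339]
tool_rot: [1.0, 0.017, 0.001, -0.0]
force: [-0.2, -0.2, 5.7]
finger_gap: 0.694
gripper_force: 44.8
case regrasp tcp mm [503.1 339.5  33.9] heading -88.1 tilt 0.12
```

```bash
python3 -m crank '[{"dp":[0,0,0.7],"angular":[0,0,0]},{"dp":[0,0,0.9],"angular":[0,0,0]},{"dp":[0,0,0.9],"angular":[0,0,0]},{"dp":[0,0,0.8],"angular":[0,0,0]},{"dp":[0.094,-0.904,0],"angular":[0,0,0]},{"dp":[0.094,-0.904,0],"angular":[0,0,0]},{"dp":[0.094,-0.904,0],"angular":[0,0,0]},{"dp":[0.094,-0.904,0],"angular":[0,0,0]},{"dp":[0.094,-0.904,0],"angular":[0,0,0]},{"dp":[0.094,-0.904,0],"angular":[0,0,0]},{"dp":[0.094,-0.904,0],"angular":[0,0,0]},{"dp":[0.094,-0.904,0],"angular":[0,0,0]},{"dp":[0.094,-0.904,0],"angular":[0,0,0]},{"dp":[0.094,-0.904,0],"angular":[0,0,0]},{"dp":[0.094,-0.904,0],"angular":[0,0,0]},{"dp":[0.094,-0.904,0],"angular":[0,0,0]},{"dp":[0.094,-0.904,0],"angular":[0,0,0]},{"dp":[0,0,0],"angular":[0,0,0]},{"dp":[0,0,0],"angular":[0,0,0]}]'
python3 -m crank '[{"dp":[0,0,-0.9],"angular":[0,0,0]},{"dp":[0,0,-0.9],"angular":[0,0,0]},{"dp":[0,0,-0.7],"angular":[0,0,0]},{"dp":[0,0,-0.3],"angular":[0,0,0]},{"dp":[0,0,0],"angular":[0,0,0]},{"dp":[0,0,0],"angular":[0,0,0]},{"dp":[0,0,0],"angular":[0,0,0]}]'
```

```text
t: 45.7
tcp_pos: [0.5387, -0.0137, 0.1314]
tool_rot: [1.0, 0.016, -0.0, -0.0]
force: [0.1, 0.3, -0.9]
finger_gap: 0.694
gripper_force: 44.0
t: 46.4
tcp_pos: [0.5398, -0.0133, 0.0487]
tool_rot: [1.0, 0.017, 0.001, 0.0]
force: [-0.3, -1.3, -2.4]
finger_gap: 0.694
gripper_force: 44.0
```

```bash
python3 -m crank '[{"dp":[0,0,-0.15],"angular":[0,0,0]},{"dp":[0,0,-0.1],"angular":[0,0,0]},{"dp":[0,0,-0.04],"angular":[0,0,0]},{"dp":[0,0,0],"angular":[0,0,0]},{"dp":[0,0,0],"angular":[0,0,0]}]'
python3 -m crank '[{"dp":[0,0,0],"angular":[0,0,0]},{"dp":[0,0,0],"angular":[0,0,0]},{"dp":[0,0,0],"angular":[0,0,0]},{"dp":[0,0,0],"angular":[0,0,0]},{"dp":[0,0,0],"angular":[0,0,0]},{"dp":[0,0,0],"angular":[0,0,0]},{"dp":[0,0,0.3],"angular":[0,0,0]},{"dp":[0,0,0.9],"angular":[0,0,0]},{"dp":[0,0,0.9],"angular":[0,0,0]},{"dp":[0,0,0.9],"angular":[0,0,0]},{"dp":[0,0,0.9],"angular":[0,0,0]},{"dp":[0,0,0],"angular":[0,0,0]}]' 0
python3 -m crank '[{"dp":[0.165,0.914,0],"angular":[0,0,-1]},{"dp":[0.165,0.914,0],"angular":[0,0,0]},{"dp":[0.165,0.914,0],"angular":[0,0,0]},{"dp":[0.165,0.914,0],"angular":[0,0,0]},{"dp":[0.165,0.914,0],"angular":[0,0,0]},{"dp":[0.165,0.914,0],"angular":[0,0,0]},{"dp":[0.165,0.914,0],"angular":[0,0,0]},{"dp":[0.165,0.914,0],"angular":[0,0,0]},{"dp":[0.165,0.914,0],"angular":[0,0,0]},{"dp":[0.165,0.914,0],"angular":[0,0,0]},{"dp":[0.165,0.914,0],"angular":[0,0,0]},{"dp":[0.165,0.914,0],"angular":[0,0,0]},{"dp":[0.165,0.914,0],"angular":[0,0,0]},{"dp":[0,0,0],"angular":[0,0,0]},{"dp":[0,0,0],"angular":[0,0,0]},{"dp":[0,0,0],"angular":[0,0,0]}]'
```

```text
t: 46.9
tcp_pos: [0.5393, -0.0135, 0.0399]
tool_rot: [1.0, 0.016, 0.0, 0.0]
force: [-1.0, 0.7, 5.3]
finger_gap: 0.694
gripper_force: 44.7
t: 48.1
tcp_pos: [0.5415, -0.0139, 0.16]
tool_rot: [1.0, 0.017, 0.004, 0.001]
force: [0.7, -0.5, 0.6]
finger_gap: 1.002
gripper_force: 0.0
t: 49.7
tcp_pos: [0.6028, 0.342, 0.1552]
tool_rot: [1.0, 0.008, -0.001, 0.001]
force: [-0.1, -0.6, -0.1]
finger_gap: 1.002
gripper_force: 0.0
```

Down to 30 mm: −125 mm.

```bash
python3 -m crank '[{"dp":[0,0,-0.9],"angular":[0,0,0]},{"dp":[0,0,-0.9],"angular":[0,0,0]},{"dp":[0,0,-0.9],"angular":[0,0,0]},{"dp":[0,0,-0.9],"angular":[0,0,0]},{"dp":[0,0,-0.55],"angular":[0,0,0]},{"dp":[0,0,0],"angular":[0,0,0]},{"dp":[0,0,0],"angular":[0,0,0]},{"dp":[0,0,0],"angular":[0,0,0]}]' 0
python3 -m crank '[{"dp":[0,0,0],"angular":[0,0,0]},{"dp":[0,0,0],"angular":[0,0,0]},{"dp":[0,0,0],"angular":[0,0,0]},{"dp":[0,0,0],"angular":[0,0,0]},{"dp":[0,0,0],"angular":[0,0,0]},{"dp":[0,0,0],"angular":[0,0,0]},{"dp":[0,0,0],"angular":[0,0,0]},{"dp":[0,0,0],"angular":[0,0,0]}]' 1 40; python3 -c "
from h import *;pose('jar regrasp')"
```

```text
t: 50.5
tcp_pos: [0.6047, 0.3433, 0.0331]
tool_rot: [1.0, 0.008, 0.001, -0.001]
force: [0.8, 0.0, 1.7]
finger_gap: 1.001
gripper_force: 0.0
t: 51.3
tcp_pos: [0.6041, 0.3434, 0.0335]
tool_rot: [1.0, 0.008, 0.001, -0.0]
force: [-1.9, -1.1, 6.0]
finger_gap: 0.67
gripper_force: 41.5
jar regrasp tcp mm [604.1 343.4  33.5] heading -89.1 tilt 0.13
```

```bash
python3 -m crank '[{"dp":[0,0,0.6],"angular":[0,0,0]},{"dp":[0,0,0.9],"angular":[0,0,0]},{"dp":[0,0,0.9],"angular":[0,0,0]},{"dp":[0,0,0.9],"angular":[0,0,0]},{"dp":[-0.244,-0.943,0],"angular":[0,0,0]},{"dp":[-0.244,-0.943,0],"angular":[0,0,0]},{"dp":[-0.244,-0.943,0],"angular":[0,0,0]},{"dp":[-0.244,-0.943,0],"angular":[0,0,0]},{"dp":[-0.244,-0.943,0],"angular":[0,0,0]},{"dp":[-0.244,-0.943,0],"angular":[0,0,0]},{"dp":[-0.244,-0.943,0],"angular":[0,0,0]},{"dp":[-0.244,-0.943,0],"angular":[0,0,0]},{"dp":[-0.244,-0.943,0],"angular":[0,0,0]},{"dp":[0,0,0],"angular":[0,0,0]},{"dp":[0,0,0],"angular":[0,0,0]},{"dp":[0,0,0],"angular":[0,0,0]}]'
python3 -m crank '[{"dp":[0,0,-0.9],"angular":[0,0,0]},{"dp":[0,0,-0.9],"angular":[0,0,0]},{"dp":[0,0,-0.7],"angular":[0,0,0]},{"dp":[0,0,-0.3],"angular":[0,0,0]},{"dp":[0,0,0],"angular":[0,0,0]},{"dp":[0,0,0],"angular":[0,0,0]},{"dp":[0,0,0],"angular":[0,0,0]}]'
```

```text
t: 52.9
tcp_pos: [0.5382, 0.0891, 0.1311]
tool_rot: [1.0, 0.008, 0.001, -0.0]
force: [-0.2, 0.8, -1.5]
finger_gap: 0.667
gripper_force: 43.1
t: 53.6
tcp_pos: [0.5385, 0.0887, 0.0475]
tool_rot: [1.0, 0.008, 0.001, 0.0]
force: [-0.1, 0.0, -0.4]
finger_gap: 0.663
gripper_force: 43.2
```

```bash
python3 -m crank '[{"dp":[0,0,-0.15],"angular":[0,0,0]},{"dp":[0,0,-0.08],"angular":[0,0,0]},{"dp":[0,0,-0.03],"angular":[0,0,0]},{"dp":[0,0,0],"angular":[0,0,0]},{"dp":[0,0,0],"angular":[0,0,0]}]'
python3 -m crank '[{"dp":[0,0,0],"angular":[0,0,0]},{"dp":[0,0,0],"angular":[0,0,0]},{"dp":[0,0,0],"angular":[0,0,0]},{"dp":[0,0,0],"angular":[0,0,0]},{"dp":[0,0,0],"angular":[0,0,0]},{"dp":[0,0,0],"angular":[0,0,0]},{"dp":[0,0,0.3],"angular":[0,0,0]},{"dp":[0,0,0.9],"angular":[0,0,0]},{"dp":[0,0,0.9],"angular":[0,0,0]},{"dp":[0,0,0.9],"angular":[0,0,0]},{"dp":[0,0,0.9],"angular":[0,0,0]},{"dp":[0,0,0.9],"angular":[0,0,0]}]' 0
python3 -m crank '[{"dp":[-0.5,0.9,0.3],"angular":[0,0,0]},{"dp":[-0.5,0.9,0.3],"angular":[0,0,0]},{"dp":[-0.5,0.9,0.3],"angular":[0,0,0]},{"dp":[-0.5,0.9,0.3],"angular":[0,0,0]},{"dp":[-0.5,0.9,0.3],"angular":[0,0,0]},{"dp":[-0.5,0.9,0.3],"angular":[0,0,0]},{"dp":[-0.5,0.9,0],"angular":[0,0,0]},{"dp":[-0.5,0.9,0],"angular":[0,0,0]},{"dp":[-0.5,0.9,0],"angular":[0,0,0]},{"dp":[-0.5,0.9,0],"angular":[0,0,0]},{"dp":[-0.5,0.9,0],"angular":[0,0,0]},{"dp":[0,0,0],"angular":[0,0,0]},{"dp":[0,0,0],"angular":[0,0,0]},{"dp":[0,0,0],"angular":[0,0,0]}]'
python3 - <<'E'
from h import *
from station import vision
d=vision.snapshot("top");cv2.imwrite("pics/top3.png",d["image"]);np.savez("top3.npz",**d)
a=dict(np.load("top0.npz"))
for x in(a,d):
  Z=heights(x)[...,2]
  for n,s,z in[("jar",(259,261),.062),("case",(313,262),.06),("tin",(371,265),.065)]: print(n,rect(x,(Z>z-.012)&(Z<.08),s,z))
Z=heights(d)[...,2];print("pill",rect(d,(Z>.018)&(Z<.05),(476,291),.032))
c=np.hstack([x["image"][150:320,190:440] for x in(a,d)]);cv2.imwrite("pics/cmp.png",cv2.resize(c,None,fx=1.6,fy=1.6))
E
```

```text
t: 54.1
tcp_pos: [0.5378, 0.0884, 0.0395]
tool_rot: [1.0, 0.008, 0.0, -0.0]
force: [-1.5, -0.4, 5.5]
finger_gap: 0.664
gripper_force: 44.0
t: 55.3
tcp_pos: [0.5373, 0.0885, 0.1844]
tool_rot: [1.0, 0.008, 0.0, 0.0]
force: [-0.2, -0.8, -0.3]
finger_gap: 0.999
gripper_force: 0.0
t: 56.7
tcp_pos: [0.3728, 0.3848, 0.2368]
tool_rot: [1.0, 0.008, 0.0, 0.0]
force: [0.8, -0.9, -0.1]
finger_gap: 1.001
gripper_force: 0.0
jar (array([538.6,  88.7]), array([52.8, 50.7]), -88.6, np.int64(625))
case (array([538.4, -13.9]), array([90.4, 58.4]), 1.5, np.int64(1480))
tin (array([ 537.2, -124.1]), array([85.9, 46.5]), 3.0, np.int64(1124))
jar (array([538.7,  87.7]), array([50.9, 50.8]), -88.4, np.int64(624))
case (array([538.4, -13.9]), array([90.4, 58.4]), 1.4, np.int64(1493))
tin (array([ 537.1, -124. ]), array([85.9, 46.6]), 2.6, np.int64(1128))
pill (array([ 488.2, -341.3]), array([150.6,  42.6]), -2.4, np.int64(1542))
```

View pics/cmp.png

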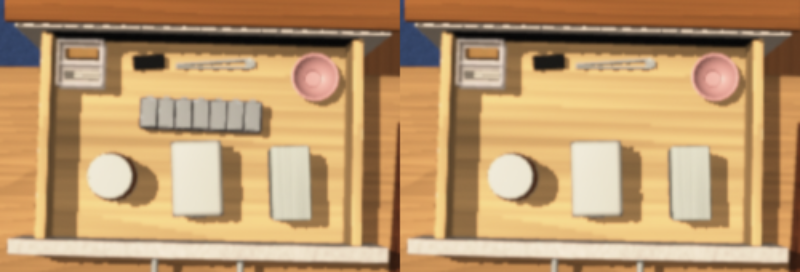

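The before/after crops match: jar, case and tin are back within about 1 mm of where they started. The dish (317,76), eraser (148,61) and tweezers (215,63) have not moved, and the pill tray's place is empty.

```bash
python3 -c "
from station import order;print(order.sign_off())"
```

```text
the job is handed in; nothing more can be done
None
```

I handed the job in after about 57 s of robot time: the pill tray lies lengthwise in the middle of the wooden tray, the case, jar and tin are back upright within about 1 mm of their starting spots, and the ring dish, eraser and tweezers have not moved; the sign-off returned no verdict.

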